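# Short spin in the bench microcentrifuge

## Robot

A 7-joint arm with a two-finger parallel gripper is mounted at the origin on the work surface. World frame = base frame: x ahead of the robot, y to its left, z up, the work surface at z = 0. Lengths are in m, angles in degrees, forces in N, time in s.
With the tool pointing down it reaches from about 0.425 to 0.875 m from the base axis. Payload 8.4 kg.
Tool frame: the origin (TCP) lies at the very end of the fingers, on their centre line; the grasp point (between the pads) lies behind it (env.hold_point_z is the z of the grasp point in the tool frame, in m); z points along the fingers, y is the direction in which the jaws open and shut (so a half turn about z gives the same grasp; the last joint's range is limited). The gripper opens to 85 mm and grips with 20 to 120 N. Pads are 22 mm wide; open, the fingers measure 114 mm over their backs; the gripper's body (76 mm by 85 mm) begins 54 mm behind the grasp point. The pads swing forward as they close: fully open they stand 13 mm farther back than shut.
Start: joints at [61.582, 19.091, 2.286, 83.961, -0.768, 76.965, -3.352], TCP at [0.251, -0.599, 0.231] pointing down, gripper open.
Joint ranges: [-147.57, 147.57], [-21.85, 119.76], [-74.77, 79.35], [14.55, 137.4], [-85.83, 265.84], [4.83, 119.75], [-152.11, 152.11]. Speed limits (degrees/s): [127.2, 127.2, 159.86, 159.86, 180, 180, 180].

## Interface

Orientations are given as a 3x3 rotation matrix whose columns are the frame's x, y, z axes.
In Python, from rig import env, grab_frame, camera_params gives the robot as it stands. The module is installed in compiled form; this text tells all that it offers.
- The arm moves only by the tool step_arm, never from a script. Its argument "plan" is a list of rows, each a list of 3 entries, a list of its own where there are three numbers: the opening in per cent of the stroke, from 0 (shut) to 100 (fully open), then the shift along the tool's x, y, z in cm, then the turn, a rotation vector about the tool's x, y, z in degrees. In form: [[jaw, [x, y, z], [ax, ay, az]], ...]. A call has 1 to 20 rows; each row is the pose to reach, as a shift and turn from the pose commanded when the call began, along the tool's axes at that moment; what a row does not reach only later rows make up. A row lasts 1/10 s, in which the tool goes at most 50 mm and 8.59 degrees, less where a joint would pass 70% of its speed; a pose out of reach is approached as far as the arm can. A call with a gripper value outside its range is refused whole. The fingers move at their own pace and stop on an object; "force" is the grip in N (left out, the last holds). Time passes only in rows, so rows that repeat a pose let the fingers close. It gives the time, the measured TCP pose, the force and the opening at its end, in the units of the state.
- env.get_obs(): the state, without advancing time (a new reading comes with each control period).
- grab_frame(name): name is "side" or "top"; returns the picture (384x512x3 uint8, red, green, blue); there is no depth.
- camera_params(name): a dict with "camera_matrix" (3x3 intrinsics, pixels), "dist" ([k1, k2, p1, p2, k3] as OpenCV has them; the pictures are not rectified), "extrinsics" (4x4, takes a point from camera to world coordinates). Camera axes: x right, y down, z forward; pixel columns grow to the right and rows downward; lengths in m; the calibration is good to about 2 mm. A picture is of the moment at which its call begins. camera_params takes no time and is no camera call.
- env.job_done(): hands the job in, once; it reports no verdict.
The state is a dict: "time": time; "joints": joint angles; "joint_velocities": joint speeds; "effort": joint torques, N m; "tcp_pos": TCP position; "orientation": TCP orientation; "contact_force": force on the tool from outside, world axes, zero at the start; "moment": the same for the moment, N m; "finger_gap": opening from 0.0 (shut) to 1.0 (fully open).
Only numpy, scipy, OpenCV 4.12 (cv2) and the standard library are available. Lean on these libraries where they do the work, as an engineer would, in place of code of your own. Each camera call takes 0.05 s, during which the arm holds its last target. There are 200 camera calls.

## Task

Give the tubes in the microcentrifuge a short spin: press its raised lid down until it is fully shut, then switch on the mains by pressing down the raised outer end of the rocker until it has tipped right over, then press the long oblong short-spin key right down and keep it down; the program finishes while the finger is still holding that key down. Just touch and press: do not raise the lid any further, do not press the short-spin key before the lid is shut and the mains is on, press none of the other keys, and leave the jars, bottle, beaker, tube rack and spatula where they stand.

Things in the scene. Friction and masses are not known exactly. Their poses are not given: they have to be found in the camera images.
- centrifuge: White bench microcentrifuge, 240 deep (x) x 200 wide (y) x 125 mm high with lid shut, cannot be moved. Origin: centre of its underside; x points to its back, y to its left as seen by its operator (the robot, at its front), z up. Its rear 165 mm is the rotor chamber under the lid; in front of that lies the sloping control panel.
- panel (a point): Centre of the control panel's surface, 83.5 mm in front of the centrifuge's centre, 88.5 mm up. Panel 78 x 200 mm, sloping 15 degrees down towards the robot; this point's z is at right angles to it, x up the slope, y left. From left (+y) to right: dark flush display with two small round keys below it, long oblong short-spin key, small square stop key, mains rocker.
- lid (a joint): Lid, a grey plate with a clear round window, 176 long (hinge to lip) x 192 wide x 17 mm thick (two side ribs: 20). Hinged along the back of the machine, axis level along its y. Joint in rad: 0 fully shut, grows as it is raised; starts at 0.3 to 0.6, limit 1.2. A stiff hinge keeps it where it is left; about 1 to 3 N straight down near its front moves it. 
- lid_front (a point): Point on the top face of the lid, on its centre line, 150 mm from the hinge and 16 mm behind the front edge (a 12 mm finger lip projects beyond). Its axes turn with the lid; x points from the front to the hinge. With the lid shut it lies 124 mm above the bench.
- lid_hinge (a point): Middle of the lid's hinge axis, 107 mm above the bench, 116 mm behind the centrifuge's centre; 17 mm below the lid's top face.
- mains (a joint): Mains rocker, black, 20 x 33 mm, its length along the machine's y, at the panel's right end. Concave paddle, pivot in its middle. Joint in rad: 0 off (outer, -y end raised 9 mm off the panel), 0.3 on (outer half down level, 4 mm off the panel). About 3 N on the outer end tips it; it stays where left. Press at its outer end: a fingertip that reaches over to the inner half blocks it.
- mains_outer_end (a point): Point on the top face of the rocker's outer half, 13 mm from its pivot and 3.5 mm in from its outer end: where to press. Moves down about 4 mm as it tips to on.
- spin_key (a joint): Short-spin key: grey oblong, 32 mm up the slope x 17 mm across, the longest key, stands 7 mm proud of the panel and travels 4 mm at right angles to it, spring-loaded: 1.8 N starts it, 4.2 N bottoms it, it comes back when let go. Joint: 0 up, 0.004 m fully down.
- spin_key_top (a point): Centre of the top face of the short-spin key; z at right angles to the panel. Stop key centre 32 mm to its right (-y), nearest round key 41 mm to its left.
- stop_key (a joint): Stop key, not to be pressed: grey square, 15 x 15 mm, between short-spin key and rocker, stands 7 mm proud of the panel and travels 4 mm at right angles to it, spring-loaded: 1.8 N starts it, 4.2 N bottoms it, it comes back when let go. Joint: 0 up, 0.004 m fully down.
- set_key_a (a joint): Setting key, not to be pressed: small grey round key, 13 mm across, below the display, nearer the short-spin key, stands 7 mm proud of the panel and travels 4 mm at right angles to it, spring-loaded: 1.8 N starts it, 4.2 N bottoms it, it comes back when let go. Joint: 0 up, 0.004 m fully down.
- set_key_b (a joint): Setting key, not to be pressed: as the other, 30 mm farther left, stands 7 mm proud of the panel and travels 4 mm at right angles to it, spring-loaded: 1.8 N starts it, 4.2 N bottoms it, it comes back when let go. Joint: 0 up, 0.004 m fully down.
- jar_a: Ointment jar with white cap, 45 mm across, 45 mm high, origin centre of its underside; stands beside the centrifuge. Leave alone.
- jar_b: Same as jar_a. Leave alone.
- jar_c: Same as jar_a. Leave alone.
- dropper_bottle: Small amber bottle, 29 mm across, 78 mm high, origin centre of its underside. Leave alone.
- beaker: Empty glass beaker, 68 mm across, 90 mm high, origin centre of its underside. Leave alone.
- tube_rack: White tube rack, 125 x 56 mm, 45 mm high with its tubes, origin centre of its underside. Leave alone.
- spatula: Steel spatula lying flat in front of the centrifuge, 150 mm long, 4 mm thick, along its x. Leave alone.

How it is judged (in metres and radians):
On the way, in this order (a step that is already met when the one before it is completed fails the run):
1. the lid is pressed fully shut (value of joint lid below 0.03 rad), for 0.2 s.
2. the mains rocker is tipped to on (value of joint mains above 0.22 rad), for 0.2 s.
3. the short-spin key is pressed right down (value of joint spin_key above 0.003 m), for 0.3 s.
At the end, for the whole second after the job is handed in: The lid is shut (within 0.03 rad, 5 mm at its front), the mains rocker is on (beyond 0.22 of its 0.3 rad) and the fingers are holding the short-spin key at least 3 of its 4 mm down with more than 1 N (value of joint lid below 0.03 rad and value of joint mains above 0.22 rad and value of joint spin_key above 0.003 m and contact force between the fingers and spin_key above 1 N); the arm keeps its last pose, push and grip.
It fails at once if the short-spin key is pressed before the lid is shut and the mains is on (value of joint spin_key above 0.002 m and (value of joint lid above 0.06 rad or value of joint mains below 0.2 rad)).
It fails at once if another key is pressed (value of joint any of stop_key, set_key_a, set_key_b above 0.002 m).
It fails at once if the lid is raised further (value of joint lid above 0.68 rad).
It fails at once if a jar, the bottle, the beaker, the rack or the spatula is moved or lifted (distance of any of jar_a, jar_b, jar_c, dropper_bottle, beaker, tube_rack, spatula from where it was at the start of the episode above 0.02 m or angle between any of jar_a, jar_b, jar_c, dropper_bottle, beaker, tube_rack, spatula's own z axis and vertical above 0.4 rad).
It also fails if it takes over 45 s, if anything falls off the work surface, if the arm or the gripper's body presses on something with over 40 N, if the wrist force passes 120 N, or if a joint passes its speed limit or range.

## Working session

There is one attempt and no reset: what is moved stays moved. The work goes in short steps, Python scripts to look and compute and a tool call to move; the robot and the scene stay as the last step left them, time stands still between calls to the robot, and variables do not carry over. Pictures are saved under pics/ and viewed, about 8 in all and at most 12, crops included, and the job is handed in when it is done.

Besides the shell and the picture viewer there is one more tool, called after "Call:" by a JSON object that holds its "api" and its "payload". step_arm: Moves the arm, as the interface text tells. Its arguments: {"type":"object","properties":{"plan":{"type":"array","items":{"type":"array"}},"force":{"type":"number"}},"required":["plan"]}

```bash
mkdir -p pics; python3 - <<'E'
from rig import env, grab_frame, camera_params
import cv2,numpy as np
for n in("side","top"):
    f=grab_frame(n);cv2.imwrite(f"pics/{n}0.png",f[:,:,::-1])
    p=camera_params(n);print(n,np.round(p["camera_matrix"],1).tolist(),np.round(p["dist"],3),np.round(p["extrinsics"],3).tolist())
o=env.get_obs();print(o["time"],o["tcp_pos"],np.round(o["orientation"],3).tolist(),o["contact_force"],o["finger_gap"],env.hold_point_z)
E
```

```text
side [[349.2, 0.0, 250.5], [0.0, 349.2, 189.5], [0.0, 0.0, 1.0]] [-0.007  0.     0.     0.     0.   ] [[0.93, -0.247, 0.273, 0.377], [-0.368, -0.649, 0.666, -0.391], [0.013, -0.72, -0.694, 0.571], [0.0, 0.0, 0.0, 1.0]]
top [[415.9, 0.0, 253.1], [0.0, 415.9, 191.6], [0.0, 0.0, 1.0]] [-0.025  0.     0.     0.     0.   ] [[0.014, -0.996, 0.085, 0.467], [-1.0, -0.012, 0.019, 0.041], [-0.018, -0.085, -0.996, 1.196], [0.0, 0.0, 0.0, 1.0]]
0.1 [ 0.25102879 -0.59911194  0.23050846] [[0.922, 0.386, -0.001], [0.386, -0.922, 0.001], [-0.0, -0.001, -1.0]] [ 0.37833547 -0.35920126  0.60923266] 1.0001318204253802 -0.0187
```

View pics/side0.png

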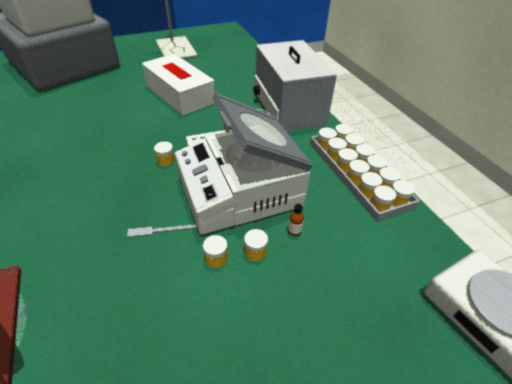

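View pics/top0.png

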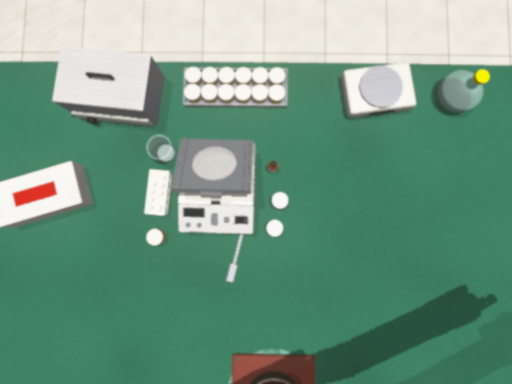

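The side view shows the lid raised, with the panel at about (197,175). In the top view the panel is at about (216,219), the spin key near (214,219) and the rocker near (241,220). I'll zoom in on both.

```bash
python3 - <<'E'
import cv2,numpy as np
a=cv2.imread("pics/top0.png")[130:240,165:265];b=cv2.imread("pics/side0.png")[90:235,165:315]
cv2.imwrite("pics/topz.png",cv2.resize(a,None,fx=5.4,fy=5.4,interpolation=cv2.INTER_CUBIC))
cv2.imwrite("pics/sidez.png",cv2.resize(b,None,fx=4,fy=4,interpolation=cv2.INTER_CUBIC))
E
```

```text
(no output)
```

View pics/topz.png

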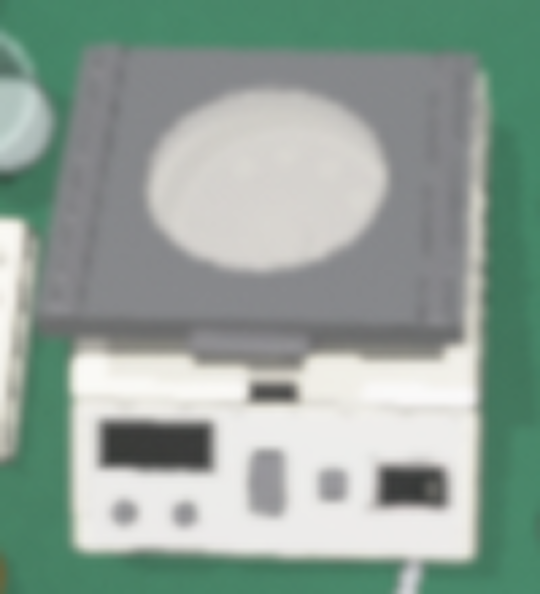

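View pics/sidez.png

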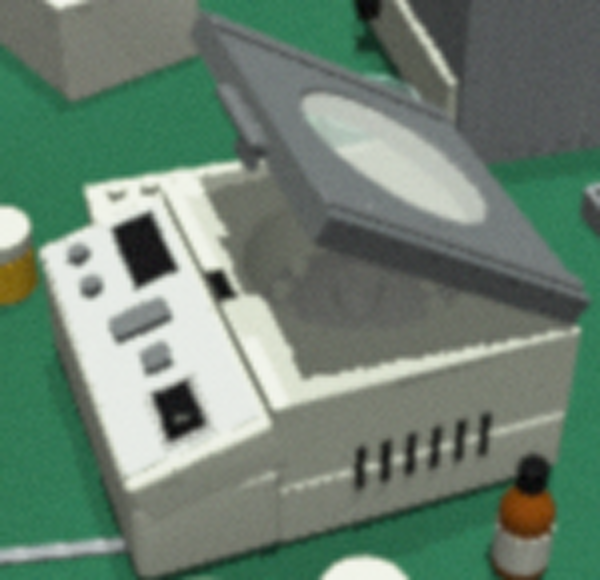

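The top crop shows the spin key at (267,482), the stop key at (332,486) and the rocker at (412,486). In the side crop they are at (140,320), (156,358) and (180,410). I'll triangulate these.

```bash
cat > h.py <<'E'
import cv2,numpy as np
from rig import camera_params
P={n:camera_params(n) for n in("side","top")}
def ray(n,uv):
    p=P[n];q=cv2.undistortPoints(np.array([[uv]],float),np.array(p["camera_matrix"]),np.array(p["dist"]))[0,0]
    E=np.array(p["extrinsics"]);d=E[:3,:3]@[*q,1];return E[:3,3],d/np.linalg.norm(d)
def plane(n,uv,z):
    o,d=ray(n,uv);return o+d*(z-o[2])/d[2]
def tri(ut,us):
    a,d=ray("top",ut);b,e=ray("side",us)
    s=np.linalg.lstsq(np.c_[d,-e],b-a,rcond=None)[0];p=a+d*s[0];q=b+e*s[1]
    return (p+q)/2,np.linalg.norm(p-q)
E
python3 - <<'E'
from h import *
zt=lambda x,y:(165+(x+.5)/5.4-.5,130+(y+.5)/5.4-.5)
zs=lambda x,y:(165+(x+.5)/4-.5,90+(y+.5)/4-.5)
F=dict(disp=((157,445),(145,248)),sa=((185,515),(92,286)),sb=((124,513),(79,254)),spin=((267,482),(140,320)),stop=((332,486),(156,358)),rock=((412,486),(180,410)),
 panFR=((474,557),(133,487)),panFL=((76,548),(43,250)),panBR=((476,407),(272,420)),lidR=((462,340),(320,232)),lidL=((42,322),(200,20)),hingeR=((478,55),(585,300)))
for k,(t,s) in F.items():
    p,g=tri(zt(*t),zs(*s));print(k,np.round(p*1e3,1),"gap",round(g*1e3,1),"ztop@96",np.round(plane("top",zt(*t),.094)*1e3,1))
E
```

```text
disp [506.3 218.7  92.7] gap 2.1 ztop@96 [505.3 218.8  94. ]
sa [472.2 205.1  85.9] gap 2.1 ztop@96 [471.1 204.1  94. ]
sb [472.6 235.5  85.6] gap 1.7 ztop@96 [471.7 234.2  94. ]
spin [488.5 164.5  89.3] gap 1.2 ztop@96 [487.8 164.1  94. ]
stop [487.4 132.3  90. ] gap 2.2 ztop@96 [486.3 132.2  94. ]
rock [488.1  92.9  88.6] gap 2.4 ztop@96 [486.8  92.9  94. ]
panFR [454.1  62.1  77.3] gap 3.5 ztop@96 [452.6  62.1  94. ]
panFL [455.7 260.9  74.5] gap 3.3 ztop@96 [454.2 257.4  94. ]
panBR [526.2  61.9  97.1] gap 0.8 ztop@96 [526.   62.1  94. ]
lidR [551.4  66.3 199.7] gap 2.6 ztop@96 [558.9  69.4  94. ]
lidL [556.2 253.5 204.4] gap 1.5 ztop@96 [565.3 277.4  94. ]
hingeR [694.9  63.2 121.2] gap 1.4 ztop@96 [701.3  63.5  94. ]
```

The positions agree with the given layout: yaw is about 0, machine centre is about (576,161) mm, hinge x is about 692, and the lid is at about 0.5 rad. Next I approach with the jaws shut.

Call:
{"api": "step_arm", "payload": {"plan": [[0,[44,-25,-7],[0,0,-67.3]],[0,[44,-25,-7],[0,0,-67.3]],[0,[44,-25,-7],[0,0,-67.3]],[0,[44,-25,-7],[0,0,-67.3]],[0,[44,-25,-7],[0,0,-67.3]],[0,[44,-25,-7],[0,0,-67.3]],[0,[44,-25,-7],[0,0,-67.3]],[0,[44,-25,-7],[0,0,-67.3]],[0,[44,-25,-7],[0,0,-67.3]],[0,[44,-25,-7],[0,0,-67.3]],[0,[44,-25,-7],[0,0,-67.3]],[0,[44,-25,-7],[0,0,-67.3]]]}}

```text
time: 1.3
tcp_pos: [0.5615, -0.1963, 0.3011]
orientation: [[-0.005, 1.0, -0.0], [1.0, 0.005, 0.001], [0.001, -0.0, -1.0]]
contact_force: [-0.1, 0.4, 0.5]
finger_gap: -0.002
```

Call:
{"api": "step_arm", "payload": {"plan": [[0,[35.7,1,0],[0,0,0]],[0,[35.7,1,0],[0,0,0]],[0,[35.7,1,0],[0,0,0]],[0,[35.7,1,0],[0,0,0]],[0,[35.7,1,0],[0,0,0]],[0,[35.7,1,0],[0,0,0]],[0,[35.7,1,0],[0,0,0]],[0,[35.7,1,0],[0,0,0]],[0,[35.7,1,5],[0,0,0]],[0,[35.7,1,5],[0,0,0]]]}}

```text
time: 2.3
tcp_pos: [0.5676, 0.1546, 0.2453]
orientation: [[0.001, 1.0, -0.009], [1.0, -0.001, -0.004], [-0.004, -0.009, -1.0]]
contact_force: [-1.3, -1.2, -0.7]
finger_gap: -0.001
```

```bash
python3 - <<'E'
from rig import *
import cv2,numpy as np
f=grab_frame("side")[40:240,130:330,::-1];g=grab_frame("top")[110:250,150:290,::-1]
cv2.imwrite("pics/c1.png",np.hstack([cv2.resize(f,(400,400),interpolation=2),cv2.resize(g,(400,400),interpolation=2)]))
E
```

```text
(no output)
```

View pics/c1.png

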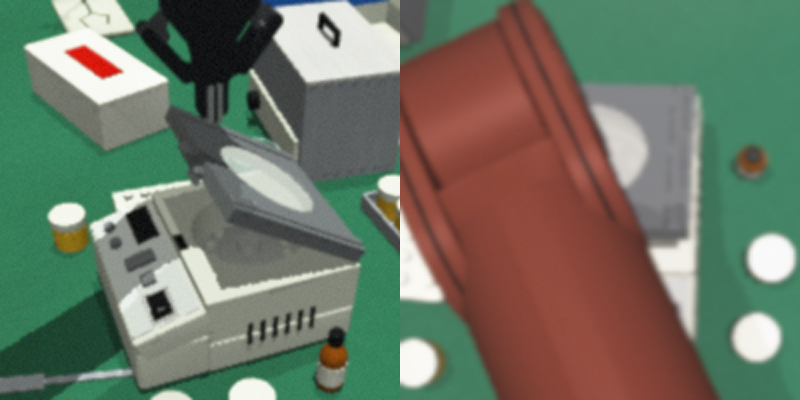

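The side crop shows the fingertip at about (210,115), just above the lid. I'll press straight down gradually.

Call:
{"api": "step_arm", "payload": {"plan": [[0,[0.5,0,1],[0,0,0]],[0,[0.5,0,2],[0,0,0]],[0,[0.5,0,3],[0,0,0]],[0,[0.5,0,4],[0,0,0]],[0,[0.5,0,5],[0,0,0]],[0,[0.5,0,6],[0,0,0]],[0,[0.5,0,7],[0,0,0]]]}}

```text
time: 3.1
tcp_pos: [0.5702, 0.1632, 0.1805]
orientation: [[-0.001, 1.0, -0.0], [1.0, 0.001, 0.0], [0.0, -0.0, -1.0]]
contact_force: [-0.9, -0.4, 1.1]
finger_gap: 0.001
```

Call:
{"api": "step_arm", "payload": {"plan": [[0,[0,0,1],[0,0,0]],[0,[0,0,2],[0,0,0]],[0,[0,0,3],[0,0,0]],[0,[0,0,4],[0,0,0]],[0,[0,0,4.6],[0,0,0]],[0,[0,0,5.1],[0,0,0]],[0,[0,0,5.1],[0,0,0]]]}}

```text
time: 3.8
tcp_pos: [0.5699, 0.163, 0.1296]
orientation: [[-0.001, 1.0, -0.001], [1.0, 0.001, -0.0], [-0.0, -0.001, -1.0]]
contact_force: [-0.3, -0.1, -0.3]
finger_gap: 0.001
```

Call:
{"api": "step_arm", "payload": {"plan": [[0,[0,0,0.2],[0,0,0]],[0,[0,0,0.4],[0,0,0]],[0,[0,0,0.6],[0,0,0]],[0,[0,0,0.7],[0,0,0]],[0,[0,0,0.7],[0,0,0]]]}}

```text
time: 4.3
tcp_pos: [0.5702, 0.1632, 0.1232]
orientation: [[-0.001, 1.0, 0.0], [1.0, 0.001, 0.0], [0.0, 0.0, -1.0]]
contact_force: [0.6, 1.2, -0.4]
finger_gap: -0.001
```

```bash
python3 - <<'E'
from rig import *
import cv2,numpy as np
f=grab_frame("side")[60:240,130:330,::-1]
cv2.imwrite("pics/c2.png",cv2.resize(f,None,fx=3,fy=3,interpolation=2))
E
```

```text
(no output)
```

View pics/c2.png

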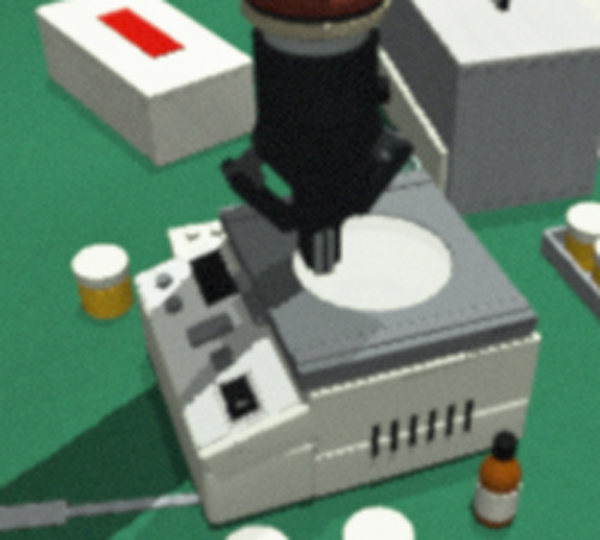

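The lid is down or nearly so, with the finger on the window rim at about (325,265). I'll push until the force rises.

Call:
{"api": "step_arm", "payload": {"plan": [[0,[0,0,0.15],[0,0,0]],[0,[0,0,0.3],[0,0,0]],[0,[0,0,0.3],[0,0,0]]]}}

```text
time: 4.65
tcp_pos: [0.5704, 0.1631, 0.122]
orientation: [[-0.0, 1.0, 0.001], [1.0, 0.0, -0.001], [-0.001, 0.001, -1.0]]
contact_force: [-7.0, -1.5, 15.3]
finger_gap: 0.005
```

The lid is at its stop: 15 N at 0.122 m. I'll hold briefly, then lift, move over the rocker and tilt 15°.

Call:
{"api": "step_arm", "payload": {"plan": [[0,[0,0,0],[0,0,0]],[0,[0,0,0],[0,0,0]],[0,[0,0,-3],[0,0,0]],[0,[0,0,-7],[0,0,0]],[0,[-8.8,-9.5,-7],[-15,0,0]],[0,[-8.8,-9.5,-7],[-15,0,0]],[0,[-8.8,-9.5,-7],[-15,0,0]],[0,[-8.8,-9.5,-7],[-15,0,0]],[0,[-8.8,-9.5,-4],[-15,0,0]],[0,[-8.8,-9.5,-4],[-15,0,0]],[0,[-8.8,-9.5,-4],[-15,0,0]]]}}

```text
time: 5.75
tcp_pos: [0.4753, 0.0754, 0.1605]
orientation: [[-0.001, 0.966, 0.258], [1.0, 0.001, 0.001], [0.0, 0.258, -0.966]]
contact_force: [-0.6, -0.2, 0.8]
finger_gap: 0.001
```

```bash
python3 - <<'E'
from rig import *
import cv2,numpy as np
o=env.get_obs();print(o["tcp_pos"],o["contact_force"])
f=grab_frame("side")[60:240,130:330,::-1]
cv2.imwrite("pics/c3.png",cv2.resize(f,None,fx=3,fy=3,interpolation=2))
E
```

```text
[0.47530525 0.07544352 0.16054944] [-0.62955157 -0.15519629  0.83666853]
```

View pics/c3.png

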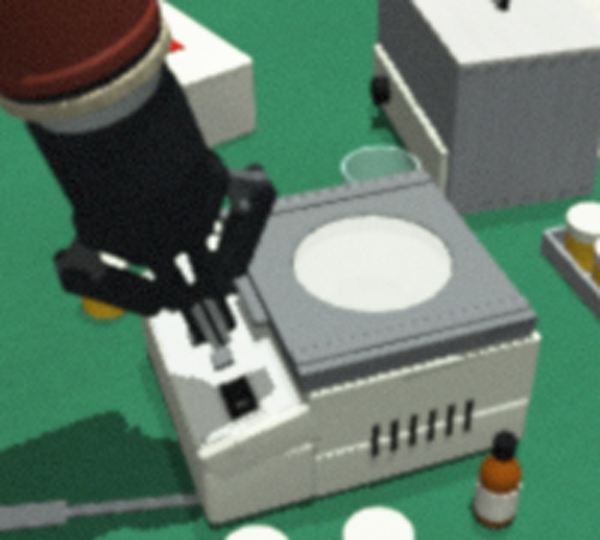

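The lid is flush and the rocker is uncovered at (238,397). I'll descend along the panel normal onto its outer end.

Call:
{"api": "step_arm", "payload": {"plan": [[0,[0,-0.75,3],[0,0,0]],[0,[0,-0.75,5],[0,0,0]],[0,[0,-0.75,6],[0,0,0]],[0,[0,-0.75,6.3],[0,0,0]],[0,[0,-0.75,6.3],[0,0,0]]]}}

```text
time: 6.3
tcp_pos: [0.4848, 0.0755, 0.098]
orientation: [[-0.001, 0.966, 0.259], [1.0, 0.001, 0.001], [0.001, 0.259, -0.966]]
contact_force: [-0.0, 0.1, -0.0]
finger_gap: -0.0
```

Call:
{"api": "step_arm", "payload": {"plan": [[0,[0,0,0.15],[0,0,0]],[0,[0,0,0.3],[0,0,0]],[0,[0,0,0.3],[0,0,0]]]}}

```text
time: 6.6
tcp_pos: [0.4858, 0.075, 0.0954]
orientation: [[-0.0, 0.965, 0.26], [1.0, 0.0, 0.0], [-0.0, 0.26, -0.965]]
contact_force: [1.0, -1.1, 2.1]
finger_gap: 0.0
```

Call:
{"api": "step_arm", "payload": {"plan": [[0,[0,0,0.15],[0,0,0]],[0,[0,0,0.3],[0,0,0]],[0,[0,0,0.3],[0,0,0]]]}}

```text
time: 6.9
tcp_pos: [0.4863, 0.075, 0.0921]
orientation: [[-0.0, 0.966, 0.26], [1.0, 0.0, 0.0], [-0.0, 0.26, -0.966]]
contact_force: [-0.7, -1.6, 6.3]
finger_gap: 0.001
```

Call:
{"api": "step_arm", "payload": {"plan": [[0,[0,0,0.1],[0,0,0]],[0,[0,0,0.2],[0,0,0]],[0,[0,0,0.2],[0,0,0]]]}}

```text
time: 7.2
tcp_pos: [0.4867, 0.075, 0.0916]
orientation: [[-0.0, 0.966, 0.26], [1.0, 0.001, -0.001], [-0.001, 0.26, -0.966]]
contact_force: [-18.1, -3.9, 33.5]
finger_gap: 0.003
```

The rocker hit a hard stop after about 4 mm. I'll retract, move over the spin key and check.

Call:
{"api": "step_arm", "payload": {"plan": [[0,[0,0,-0.2],[0,0,0]],[0,[0,0,-2],[0,0,0]],[0,[0,0,-5],[0,0,0]],[0,[8.9,0,-5],[0,0,0]],[0,[8.9,0,-5],[0,0,0]],[0,[8.9,0,-5],[0,0,0]]]}}

```text
time: 7.8
tcp_pos: [0.4728, 0.1697, 0.1388]
orientation: [[-0.007, 0.966, 0.26], [1.0, 0.006, 0.004], [0.002, 0.26, -0.966]]
contact_force: [0.3, -0.6, 0.5]
finger_gap: 0.001
```

```bash
python3 - <<'E'
from rig import *
import cv2,numpy as np
o=env.get_obs();print(o["tcp_pos"],o["contact_force"])
f=grab_frame("side")[130:210,165:245,::-1]
b=cv2.imread("pics/side0.png")[130:210,165:245]
cv2.imwrite("pics/c4.png",cv2.resize(np.hstack([b,f]),None,fx=5,fy=5,interpolation=2))
E
```

```text
[0.4728395  0.16969338 0.13877672] [ 0.32945804 -0.62090887  0.49495716]
```

View pics/c4.png

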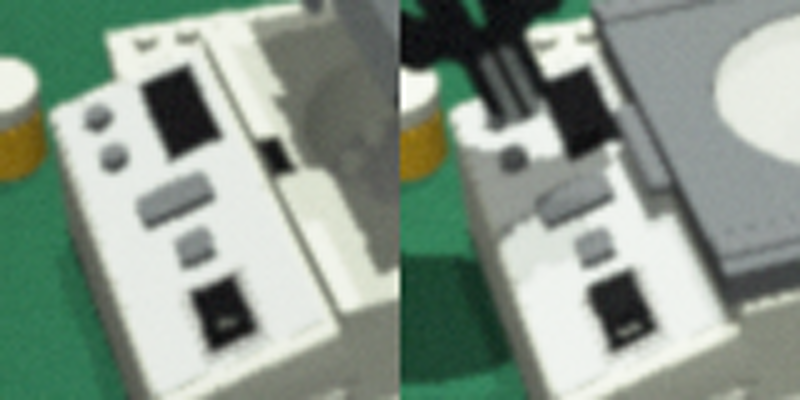

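The rocker's highlight has moved down in the image, from (227,323) to (227,328), the lid is flush, and the finger is clear of the keys. Next I press the spin key.

Call:
{"api": "step_arm", "payload": {"plan": [[0,[0,0.2,1],[0,0,0]],[0,[0,0.2,2.5],[0,0,0]],[0,[0,0.2,3.5],[0,0,0]],[0,[0,0.2,4],[0,0,0]],[0,[0,0.2,4],[0,0,0]]]}}

```text
time: 8.35
tcp_pos: [0.4852, 0.1634, 0.0989]
orientation: [[0.0, 0.966, 0.257], [1.0, -0.0, -0.0], [-0.0, 0.257, -0.966]]
contact_force: [-0.5, -0.9, 0.8]
finger_gap: 0.001
```

Call:
{"api": "step_arm", "payload": {"plan": [[0,[0,0,0.3],[0,0,0]],[0,[0,0,0.6],[0,0,0]],[0,[0,0,0.6],[0,0,0]]]}}

```text
time: 8.65
tcp_pos: [0.4875, 0.1641, 0.0944]
orientation: [[-0.001, 0.966, 0.259], [1.0, 0.001, 0.0], [-0.0, 0.259, -0.966]]
contact_force: [-0.7, -0.6, 2.3]
finger_gap: -0.002
```

Call:
{"api": "step_arm", "payload": {"plan": [[0,[0,0,0.15],[0,0,0]],[0,[0,0,0.3],[0,0,0]],[0,[0,0,0.3],[0,0,0]]]}}

```text
time: 8.95
tcp_pos: [0.4883, 0.1641, 0.0916]
orientation: [[-0.001, 0.966, 0.259], [1.0, 0.001, 0.0], [-0.0, 0.259, -0.966]]
contact_force: [-0.7, -0.7, 3.8]
finger_gap: 0.0
```

Force follows the key's spring curve, so I'll go on to the bottom.

Call:
{"api": "step_arm", "payload": {"plan": [[0,[0,0,0.1],[0,0,0]],[0,[0,0,0.2],[0,0,0]],[0,[0,0,0.2],[0,0,0]]]}}

```text
time: 9.25
tcp_pos: [0.4886, 0.1641, 0.0911]
orientation: [[-0.0, 0.966, 0.26], [1.0, 0.001, -0.002], [-0.002, 0.26, -0.966]]
contact_force: [-19.0, -5.6, 31.9]
finger_gap: -0.001
```

The key has bottomed. I'll ease the push a little, hold, and look.

Call:
{"api": "step_arm", "payload": {"plan": [[0,[0,0,-0.06],[0,0,0]],[0,[0,0,-0.06],[0,0,0]],[0,[0,0,-0.06],[0,0,0]],[0,[0,0,-0.06],[0,0,0]],[0,[0,0,-0.06],[0,0,0]],[0,[0,0,-0.06],[0,0,0]]]}}

```text
time: 9.85
tcp_pos: [0.4885, 0.1641, 0.0913]
orientation: [[-0.0, 0.966, 0.26], [1.0, 0.001, -0.001], [-0.001, 0.26, -0.966]]
contact_force: [-13.8, -4.0, 23.9]
finger_gap: -0.002
```

```bash
python3 - <<'E'
from rig import *
import cv2
f=grab_frame("side")[100:240,130:330,::-1]
cv2.imwrite("pics/c5.png",cv2.resize(f,None,fx=4,fy=4,interpolation=2))
o=env.get_obs();print(o["tcp_pos"],o["contact_force"])
E
```

```text
[0.48853197 0.16409073 0.09128032] [-13.61564815  -4.78333942  24.1078413 ]
```

View pics/c5.png

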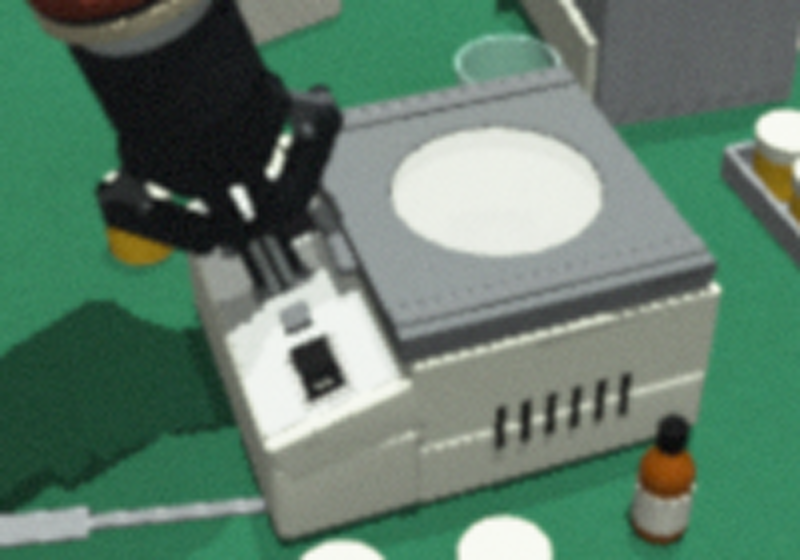

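The finger holds the spin key at about (275,280), the stop key is untouched, the lid is shut and the rocker is tipped. Handing in.

```bash
python3 -c "
from rig import env
env.job_done();o=env.get_obs();print(o['time'],o['tcp_pos'],o['contact_force'])"
```

```text
the job is handed in; nothing more can be done
the job is handed in; nothing more can be done
```

I handed the job in at about 10 s with the lid shut, the mains on, and the finger holding the short-spin key down. The hand-in gives no verdict, and the last reading after it was refused, so the checks below are from just before.

- **Lid:** I pressed it down until it stopped, at about 15 N with the fingertip at 122 mm. It looked flush in the later pictures.
- **Mains rocker:** I pressed the outer end along the panel normal. It moved about 4 mm to a hard stop at about 33 N. The pictures show the tipped position only as a shift of about one pixel.
- **Short-spin key:** It went down along its spring curve (2.3 N, then 3.8 N) to a hard stop. I eased the push slightly and left the finger holding it at about 24 N vertical.
- **Other keys and objects:** The stop key looked untouched in the last picture. The round keys were hidden by the hand, but the finger was well clear of them. The loose objects in view had not moved; the last picture did not show the rack or all of the jars.

One reading was off: while pressing, the sideways force was about twice what the panel slope alone would explain. The same thing appeared at all three presses, so I took it to be friction or arm give rather than contact with something else.

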